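Set out the logging place after a needle test

ROBOT

A 6-joint arm with a two-finger parallel gripper is mounted at the origin on a cart in front of the work surface, level with it; the furniture and walls round the work are solid. World frame = base frame: x ahead of the robot, y to its left, z up, the work surface at z = 0. Lengths are in mm, angles in rad, forces in N, time in s.
With the tool pointing down it reaches from about 300 to 775 mm from the base axis. Payload 14.6 kg.
Tool frame: the origin (TCP) lies at the very end of the fingers, on their centre line; the grasp point (between the pads) lies 19 mm behind it (grip_point_offset is the distance from the TCP to the grasp point, in mm); z points along the fingers, y is the line along which they close (so a half turn about z gives the same grasp; the last joint's range is limited). The gripper opens to 94 mm and grips with 3 to 60 N. Pads are 16 mm wide; open, the fingers measure 119 mm over their backs; the gripper's body (75 mm by 177 mm) begins 78 mm behind the grasp point.
Start: joints at [1.249, 0.3, 1.521, -0, 1.321, -0.067], TCP at [138.626, 532.233, 205.446] pointing down, gripper open.
Joint ranges: [-3.03, 3.03], [-0.79, 2.21], [0.23, 2.52], [-1.04, 4.18], [0, 3.07], [-2.55, 2.55]. Speed limits (rad/s): [2.22, 2.22, 2.57, 3.14, 3.14, 3.14].

INTERFACE

Orientations are given as [roll, pitch, yaw] about the fixed x, y, z axes, in that order (R = Rz(yaw) Ry(pitch) Rx(roll)).
In Python, from cell import read_state, camera, camera_info, sign_off, grip_point_offset gives the robot as it stands.
- The arm moves only by the shell command python3 -m handwheel 'ROWS' [FORCE]. ROWS is text: rows parted by semicolons, each of 5 numbers parted by spaces: the shift along the world's x, y, z in units of 40 mm (1.0 is 40 mm), then the turn about the world's z in units of 5 degrees (1.0 is 5 degrees), then the closure, from 0 (fully open) to 1 (shut). In form: dx dy dz yaw gripper; .... A call has 1 to 12 rows; each row shifts and turns the commanded pose from where the row before left it; what a row does not reach is not made up. A row lasts 1/12 s, in which the tool goes at most 41.7 mm and 7.16 degrees, less where a joint would pass 70% of its speed; a pose out of reach is approached as far as the arm can. A call is refused whole if a number of a shift passes 1 or a number of a turn 1, either way. A call with a gripper value outside its range is refused whole. The fingers move at their own pace and stop on an object; FORCE is the grip in N (left out, the last holds). Time passes only in rows, so rows that do not move let the fingers close. It gives the time, the measured TCP pose, the force, the opening and the grip force at its end, in the units of the state.
- read_state(): the state, without advancing time (a new reading comes with each control period).
- camera(name): name is "scene" or "top"; returns (picture, depth): 400x640x3 uint8, red, green, blue; 400x640 float32, mm along the optical axis (not along the pixel's ray), 0 where there is no reading.
- camera_info(name): a dict with "intrinsics" (3x3 intrinsics, pixels), "k1" (the pictures are not rectified: a ray, as slopes to the right and down, at radius r is drawn at 1 + k1 r^2 times it, then the intrinsics apply), "world_from_camera" (4x4, takes a point from camera to world coordinates). Camera axes: x right, y down, z forward; pixel columns grow to the right and rows downward; lengths in mm; the calibration is good to about 2 mm. A picture is of the moment at which its call begins. camera_info takes no time and is no camera call.
- sign_off(): hands the job in; it is judged then, once.
The state is a dict: "clock": time; "joints": joint angles; "qd": joint speeds; "effort": joint torques, N m; "eef_pos": TCP position; "eef_rot": TCP orientation; "wrist_force": force on the tool from outside, world axes, zero at the start; "moment": the same for the moment, N m; "finger_gap": finger opening in mm; "finger_force": force on a finger pad.
Only numpy, scipy, OpenCV 4.12 (cv2) and the standard library are available. Lean on these libraries where they do the work, as an engineer would, in place of code of your own. Each camera call takes 0.05 s, during which the arm holds its last target. There are 200 camera calls.

TASK

Set out the logging place round the log book, sliding the things along the bench without lifting or tipping them. Tip the needle case's open lid shut, and only then push the case up against the right edge of the book, long side along that edge and halfway along it; also push the roll of tape up against the middle of the left edge, and the larger of the two lidded tins up against the middle of the far edge. Leave everything else where it stands.

Things in the scene. Friction and masses are not known exactly. Their poses are not given: they have to be found in the camera images.
- log_book: White spiral-bound log book lying flat, held fast by a non-slip back. 208 x 148 mm, 14 mm high. Origin: centre of its underside. x runs along its length, away from the robot within 0.2 rad; y points left. Left edge at y = +72 mm, right edge at y = -75, far edge at x = +104, near edge at x = -104. Left, right and far in the goal are the book's own sides.
- case_centre (a point): Centre of the loose dark hinged needle case, half-way up when shut (15 mm above the bench): 126 mm long (y), 66 wide (x), 31 high, 0.3 kg. It starts right of the book, roughly parallel to it and up to 2 cm farther out along it than its place. x points to the hinge side, away from the book; hinge line at x = +32 mm, 20 mm above the bench. Ends at y = -63 (near) and +63 (far).
- lid_edge (a point): Middle of the free edge of the case's lid: when open, about 80 mm above the bench and some 30 mm outside the hinge line, on the side away from the book; when shut, over the side next to the book. Hinge to edge 64 mm; outer face 2 mm beyond this point. Pushed from outside over the hinge it swings over, and a light press from above shuts it fully.
- needle_case_lid (a joint): Lid angle in rad: 0 shut, about 1.75 to 2.0 open at the start (leaning back past upright). Little friction.
- tape_centre (a point): Centre of the loose roll of tape lying flat, 102 to 104 mm in diameter, 25 mm high, 0.12 kg; treat it as a solid disc, to be pushed from outside. This point is half-way up. It starts to the left of the book.
- big_tin_centre (a point): Centre of the larger lidded round metal tin, 70 mm in diameter at the body, 72 mm over the lid, 46 mm high, 0.2 kg; this point is half-way up, 23 mm above the bench. It starts beyond the book's far edge, left or right of its middle; the smaller tin stands on the other side.
- small_tin_centre (a point): Centre of the smaller lidded round tin, 59 mm in diameter, 36 mm high; not to be moved.
- calculator: Desk calculator, 122 x 72 x 16 mm, at the near left of the bench, origin in its underside; not to be moved.
- beaker: Empty glass beaker, 75 mm across the lip, 92 mm high, to the left, origin in its underside; not to be moved.
- reagent_bottle: Amber bottle, 60 mm in diameter, 118 mm high, at the far left, origin in its underside; not to be moved.
Mind the look-alikes: they are no part of the job. Leave any blue, brown or turquoise look-alike of the part that bears big_tin_centre alone.

How it is judged (in metres and radians):
On the way, in this order (a step that is already met when the one before it is completed fails the run):
1. the lid of the needle case is shut while the case is still away from the book (value of joint needle_case_lid below 0.08 rad and y of case_centre in the frame of log_book below -0.135 m), for 0.2 s.
2. the shut case lies against the right edge of the book (x of case_centre in the frame of log_book between -0.018 and 0.018 m and y of case_centre in the frame of log_book between -0.123 and -0.099 m and angle between the y axis of case_centre and the x axis of log_book, either way round below 0.12 rad and angle between case_centre's own z axis and vertical below 0.06 rad and value of joint needle_case_lid below 0.08 rad), for 0.2 s.
At the end, for the whole second after the job is handed in: The case is shut and lies flat along the book's right edge (within 0.12 rad), the tape by its left edge, the larger tin by its far edge; each is within 18 mm of the middle of its edge, with a gap under about 14 mm, and at rest (all of step 2 and x of tape_centre in the frame of log_book between -0.018 and 0.018 m and y of tape_centre in the frame of log_book between 0.114 and 0.138 m and angle between each of tape_centre, big_tin_centre's own z axis and vertical below 0.06 rad and y of big_tin_centre in the frame of log_book between -0.018 and 0.018 m and x of big_tin_centre in the frame of log_book between 0.13 and 0.155 m and linear speed of each of needle_case, tape_roll, big_tin below 0.01 m/s); the robot touches nothing.
It fails at once if the case, tape or larger tin is lifted off the bench (more than 12 mm) (height (world z) of case_centre above 0.027 m or height (world z) of tape_centre above 0.0245 m or height (world z) of big_tin_centre above 0.035 m).
It fails at once if the case, tape or larger tin is tipped (more than 0.4 rad) (angle between any of case_centre, tape_centre, big_tin_centre's own z axis and vertical above 0.4 rad).
It fails at once if the smaller tin, calculator, beaker or bottle is moved more than 25 mm (distance of any of small_tin_centre, calculator, beaker, reagent_bottle from where it was at the start of the episode above 0.025 m).
It also fails if it takes over 72 s, if anything falls off the work surface, if the arm or the gripper's body presses on something with over 40 N, if the wrist force passes 120 N, or if a joint passes its speed limit or range.

## Working session

There is one attempt and no reset: what is moved stays moved. The work goes in short steps, Python scripts to look and compute and a shell command to move; the robot and the scene stay as the last step left them, time stands still between calls to the robot, and variables do not carry over. Pictures are saved under pics/ and viewed, at most 10 in all, crops included, and the job is handed in when it is done.

```bash
mkdir -p pics; cat > h.py <<'E'
import numpy as np,cv2
from cell import *
def shot(n):
    p,d=camera(n); np.savez(f'{n}.npz',p=p,d=d); return p,d
def load(n):
    z=np.load(f'{n}.npz'); return z['p'],z['d']
def norm(n,px):
    i=camera_info(n); K=np.array(i['intrinsics'],float); k=i['k1']
    return cv2.undistortPoints(np.array(px,float).reshape(-1,1,2),K,np.array([k,0,0,0,0.])).reshape(-1,2)
def plane(n,px,z):
    T=np.array(camera_info(n)['world_from_camera']); s=norm(n,px)
    r=np.c_[s,np.ones(len(s))]@T[:3,:3].T; o=T[:3,3]
    return o+r*((z-o[2])/r[:,2])[:,None]
def cloud(n,d):
    T=np.array(camera_info(n)['world_from_camera']); v,u=np.mgrid[:400,:640]
    s=norm(n,np.c_[u.ravel(),v.ravel()]); c=np.c_[s,np.ones(len(s))]*d.reshape(-1,1)
    return (c@T[:3,:3].T+T[:3,3]).reshape(400,640,3)
E
python3 - <<'E'
from h import *
for n in('top','scene'):
    p,d=shot(n); cv2.imwrite(f'pics/{n}0.png',p[:,:,::-1]); i=camera_info(n); print(i['k1'],np.round(i['intrinsics'],1).tolist(),np.round(i['world_from_camera'],2).tolist())
s=read_state();print(s['clock'],s['eef_pos'],s['eef_rot'],s['finger_gap'])
E
```

```text
-0.012960416391162756 [[373.3, 0.0, 318.9], [0.0, 373.3, 199.4], [0.0, 0.0, 1.0]] [[-0.03, -0.99, 0.17, 381.44], [-1.0, 0.03, 0.02, -97.25], [-0.03, -0.17, -0.99, 1188.01], [0.0, 0.0, 0.0, 1.0]]
-0.062345142603544505 [[505.9, 0.0, 314.5], [0.0, 505.9, 206.1], [0.0, 0.0, 1.0]] [[0.66, -0.4, 0.63, -391.07], [-0.75, -0.38, 0.54, -933.17], [0.02, -0.83, -0.55, 907.81], [0.0, 0.0, 0.0, 1.0]]
0.1 [138.56566143 532.03080822 204.95714731] [-3.14059452e+00 -8.02011616e-05  2.88677703e+00] 93.83127342881053
```

View pics/top0.png

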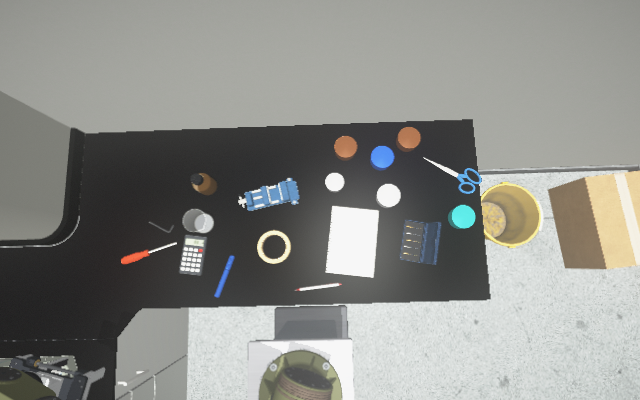

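View pics/scene0.png

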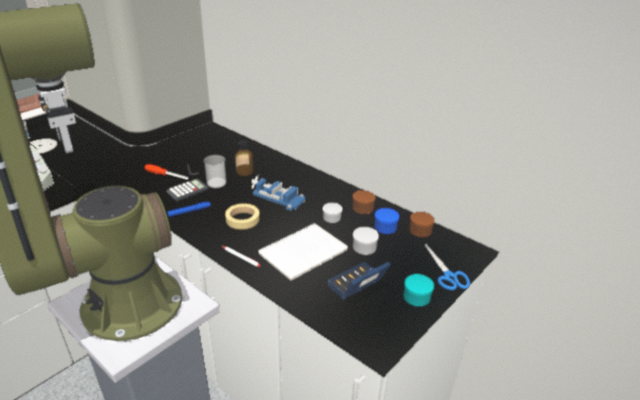

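Top view: the book is at (352,242), the open needle case at (420,242), the tape at (274,247), the calculator at (193,255), the beaker at (198,221) and the bottle at (204,183). Tin candidates are white (334,182), white (388,195), brown (345,147) and (409,138), blue (382,157), and turquoise (462,217). The brown, blue and turquoise ones are excluded look-alikes. Of the two white tins, (388,195) is the larger, so it's the target. I'll measure and confirm that in a crop.

```bash
cat > m.py <<'E'
from h import *
def blob(n,mask,uv):
    k,l,st,c=cv2.connectedComponentsWithStats(mask.astype(np.uint8))
    w=l[uv[1],uv[0]]; m=(l==w).astype(np.uint8)
    return max(cv2.findContours(m,0,1)[0],key=cv2.contourArea).reshape(-1,2)
def book(p):
    c=blob('top',p.min(2)>140,(352,242)); w=plane('top',c,14)[:,:2]
    return cv2.minAreaRect(w.astype(np.float32)),w
def circ(p,mask,uv,z):
    c=blob('top',mask,uv); w=plane('top',cv2.convexHull(c.astype(np.int32)).reshape(-1,2),z)[:,:2]
    return cv2.minEnclosingCircle(w.astype(np.float32))
E
python3 - <<'E'
from m import *
p,d=load('top'); P=cloud('top',d); pi=p.astype(int)
print('book',book(p)[0])
W=p.min(2)>110
print('big',circ(p,W,(388,195),46)); print('small',circ(p,W,(334,182),36))
yel=(pi[:,:,0]-pi[:,:,2]>25)&(pi[:,:,0]>110)
v,u=np.argwhere(yel[225:270,250:300])[0]+[225,250]
print('tape',circ(p,yel,(u,v),25))
# case via depth: points above bench
reg=P[205:275,392:450].reshape(-1,3); reg=reg[np.isfinite(reg).all(1)&(reg[:,2]>8)]
for lo,hi in((8,18),(18,28),(28,45),(45,60),(60,75),(75,100)):
    q=reg[(reg[:,2]>lo)&(reg[:,2]<hi)]
    if len(q)>3: print(lo,hi,len(q),q.min(0).round(),q.max(0).round(),q.mean(0).round())
# bench objects heights
for n,(a,b) in dict(bench=(380,280),pen=(318,287),turq=(462,217),blue=(382,157),big=(388,195),small=(334,182),car=(270,195),marker=(225,275)).items(): print(n,P[b,a].round(1))
cv2.imwrite('pics/crop1.png',cv2.resize(p[120:310,230:490,::-1],None,fx=3,fy=3,interpolation=cv2.INTER_CUBIC))
E
```

```text
book ((445.93316650390625, -173.50909423828125), (150.60284423828125, 210.9493408203125), 82.3976058959961)
big ((580.304443359375, -287.8492431640625), 39.93474197387695)
small ((631.1865844726562, -124.41570281982422), 31.784927368164062)
tape ((434.1369323730469, 71.46842956542969), 53.19267272949219)
8 18 790 [ 374. -483.    8.] [ 524. -316.   18.] [ 441. -362.   12.]
18 28 231 [ 371. -479.   18.] [ 513. -318.   28.] [ 437. -388.   22.]
28 45 145 [ 371. -421.   28.] [ 550. -299.   45.] [ 431. -405.   37.]
45 60 137 [ 370. -428.   45.] [ 550. -302.   60.] [ 430. -410.   52.]
60 75 65 [ 368. -433.   60.] [ 492. -394.   75.] [ 435. -417.   66.]
75 100 119 [ 367. -432.   75.] [ 490. -400.   85.] [ 427. -416.   79.]
bench [ 322.5 -255.7   -0.4]
pen [306.7 -62.6   4.9]
turq [ 505.8 -508.9   47.7]
blue [ 703.7 -276.6   45.6]
big [ 581.7 -288.5   44.3]
small [ 631.2 -123.    31.8]
car [600.4  84.1   8.1]
marker [351.  226.2  10.6]
```

View pics/crop1.png

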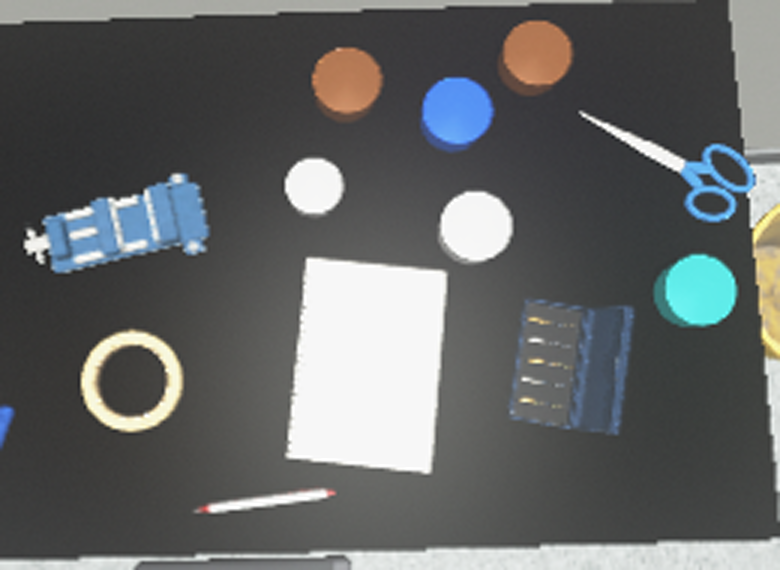

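The crop confirms it: the white tin at crop (476,227), which is (388,195) in the full image, measures about 72–80 mm, against about 60 mm for the one at (334,182). So (388,195) is the big tin. Next I'll measure the case in the book's frame.

```bash
cat >> m.py <<'E'
A=-np.deg2rad(180-82.4-90); O=np.array([446.1,-172.0])
R=np.array([[np.cos(A),-np.sin(A)],[np.sin(A),np.cos(A)]])
tob=lambda w:(np.asarray(w)[...,:2]-O)@R
tow=lambda b:O+np.asarray(b,float)@R.T
E
python3 - <<'E'
from m import *
for n in('top','scene'):
    p,d=load(n); P=cloud(n,d); B=np.dstack([tob(P),P[:,:,2]])
    m=(abs(B[:,:,0])<110)&(B[:,:,1]<-110)&(B[:,:,1]>-310)&(B[:,:,2]>5)&(B[:,:,2]<110)
    q=B[m]; print(n)
    for lo in range(5,95,10):
        s=q[(q[:,2]>lo)&(q[:,2]<lo+10)]
        if len(s)>5: print(lo,len(s),np.percentile(s,[2,50,98],axis=0).round()[:,:2].tolist())
px=[(405.7,220),(400,260),(424,223),(420,263)]
print('rim px -> book',tob(plane('top',px,20)).round(1).tolist())
px=[(441,222.5),(436.5,264.5)]
print('lid edge',tob(plane('top',px,80)).round(1).tolist())
print('tape',tob([434.1,71.5]),'big',tob([580.3,-287.8]),'small',tob([631.2,-124.4]),'turq',tob([505.8,-508.9]))
print('lid push start',tow([0,-290]))
E
```

```text
top
5 743 [[-41.0, -221.0], [20.0, -187.0], [81.0, -153.0]]
15 312 [[-43.0, -297.0], [18.0, -218.0], [91.0, -153.0]]
25 101 [[-43.0, -303.0], [25.0, -231.0], [103.0, -224.0]]
35 115 [[-42.0, -308.0], [31.0, -236.0], [107.0, -229.0]]
45 114 [[-45.0, -309.0], [41.0, -241.0], [106.0, -229.0]]
55 88 [[-45.0, -248.0], [8.0, -241.0], [78.0, -233.0]]
65 27 [[-41.0, -254.0], [36.0, -249.0], [78.0, -236.0]]
75 117 [[-46.0, -252.0], [14.0, -244.0], [74.0, -237.0]]
scene
5 440 [[-44.0, -212.0], [2.0, -175.0], [81.0, -153.0]]
15 177 [[-45.0, -234.0], [1.0, -176.0], [83.0, -151.0]]
25 57 [[-45.0, -308.0], [8.0, -233.0], [83.0, -220.0]]
35 76 [[-46.0, -308.0], [35.0, -238.0], [109.0, -225.0]]
45 87 [[-46.0, -308.0], [30.0, -242.0], [108.0, -229.0]]
55 66 [[-47.0, -249.0], [3.0, -244.0], [77.0, -231.0]]
65 76 [[-46.0, -253.0], [3.0, -247.0], [75.0, -236.0]]
75 170 [[-44.0, -254.0], [14.0, -246.0], [76.0, -238.0]]
rim px -> book [[80.9, -161.8], [-44.3, -152.7], [77.2, -219.0], [-47.1, -214.2]]
lid edge [[76.0, -254.2], [-47.8, -247.6]]
tape [-44.09901751 239.77390737] big [148.33641549 -97.03395199] small [177.17859232  71.66251755] turq [ 103.73274563 -326.04480901]
lid push start [ 407.74564683 -459.45250667]
```

```bash
python3 -m handwheel '0.7 -0.7 0 0 1;0.7 -0.7 0 0 1;0.7 -0.7 0 0 1;0.7 -0.7 0 0 1;0.7 -0.7 0 0 1;0.7 -0.7 0 0 1;0.7 -0.7 0 0 1;0.7 -0.7 0 0 1;0.7 -0.7 0 0 1;0.7 -0.7 0 0 1;0 -0.8 0 0 1;0 -0.8 0 0 1' 5
python3 -m handwheel '0 -0.9 0 0 1;0 -0.9 0 0 1;0 -0.9 0 0 1;0 -0.9 0 0 1;0 -0.9 0 0 1;0 -0.9 0 0 1;0 -0.9 0 0 1;0 -0.9 0 0 1;0 -0.9 0 0 1;0 -0.9 0 0 1;0 -0.9 0 0 1;0 -0.9 0 0 1'
python3 -m handwheel '0 -0.9 0 0 1;0 -0.9 0 0.6 1;0 -0.9 0 0 1;0 -0.9 0 0 1;0 -0.9 0 0 1;0 -0.6 0 0 1;0 0 0 0 1;0 0 0 0 1'
```

```text
clock: 1.1
eef_pos: [419.1, 186.4, 204.7]
eef_rot: [-3.141, -0.001, 2.886]
wrist_force: [0.5, 0.6, 0.0]
finger_gap: 17.6
finger_force: 0.0
clock: 2.1
eef_pos: [418.1, -245.6, 205.3]
eef_rot: [3.141, -0.0, 2.887]
wrist_force: [1.1, 0.3, 0.3]
finger_gap: 0.5
finger_force: 0.0
clock: 2.77
eef_pos: [418.1, -448.3, 204.4]
eef_rot: [3.141, -0.001, 2.938]
wrist_force: [-0.1, 0.2, -0.0]
finger_gap: 0.8
finger_force: 0.0
```

```bash
python3 -m handwheel '0.18 -0.3 0 0 1;0 0 -0.9 0 1;0 0 -0.9 0 1;0 0 -0.9 0 1;0 0 -0.6 0 1;0 0 -0.3 0 1;0 0 0 0 1'
python3 -m handwheel '0.03 0.15 0 0 1;0.03 0.15 0 0 1;0.03 0.15 0 0 1;0.03 0.15 0 0 1;0.03 0.15 0 0 1;0.03 0.15 0 0 1;0.03 0.15 0 0 1'
python3 -m handwheel '0.03 0.15 0 0 1;0.03 0.15 0 0 1;0.03 0.15 0 0 1;0.03 0.15 0 0 1;0.03 0.15 0 0 1;0.03 0.15 0 0 1;0 0 0 0 1'
python3 - <<'E'
from m import *
p,d=shot('scene'); cv2.imwrite('pics/s1.png',cv2.resize(p[180:330,250:470,::-1],None,fx=3,fy=3))
E
```

```text
clock: 3.35
eef_pos: [425.4, -458.0, 59.2]
eef_rot: [3.139, -0.003, 2.94]
wrist_force: [-0.7, 0.7, 0.1]
finger_gap: 0.9
finger_force: 0.0
clock: 3.93
eef_pos: [434.5, -417.2, 61.8]
eef_rot: [-3.141, 0.0, 2.939]
wrist_force: [-0.3, 0.0, 0.5]
finger_gap: 0.8
finger_force: 0.2
clock: 4.52
eef_pos: [441.7, -380.7, 61.4]
eef_rot: [3.141, -0.0, 2.94]
wrist_force: [0.1, -0.5, -0.6]
finger_gap: 0.5
finger_force: 0.0
```

View pics/s1.png

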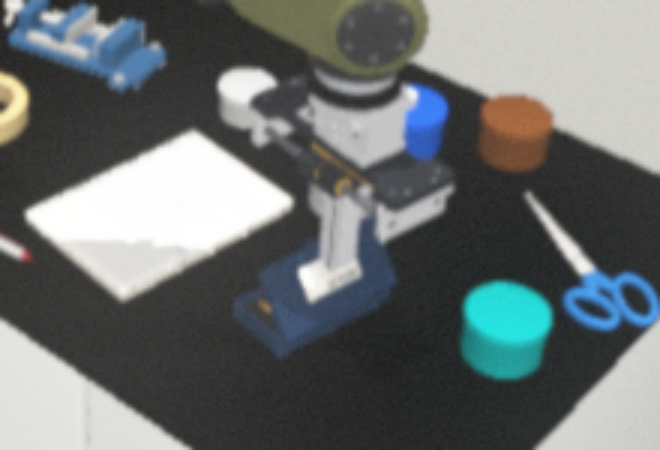

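The lid, at about crop (350,250), is past upright and leaning inward under the finger. I'll keep pushing, then press.

```bash
python3 -m handwheel '0.03 0.15 0 0 1;0.03 0.15 0 0 1;0.03 0.15 0 0 1;0.03 0.15 0 0 1;0.03 0.15 0 0 1;0 0 0 0 1;0 0 0 0 1;0 0 0 0 1'
python3 -m handwheel '0 0 -0.15 0 1;0 0 -0.15 0 1;0 0 -0.15 0 1;0 0 -0.1 0 1;0 0 -0.05 0 1;0 0 0 0 1'
python3 - <<'E'
from m import *
print(tob(read_state()['eef_pos'][:2]))
p,d=shot('scene');P=cloud('scene',d); B=np.dstack([tob(P),P[:,:,2]])
m=(abs(B[:,:,0]-17)<90)&(B[:,:,1]<-120)&(B[:,:,1]>-270)&(B[:,:,2]>5)&(B[:,:,2]<110)
q=B[m]
for lo in range(5,105,10):
        s=q[(q[:,2]>lo)&(q[:,2]<lo+10)]
        if len(s)>5: print(lo,len(s),np.percentile(s,[2,50,98],axis=0).round()[:,:2].tolist())
E
```

```text
clock: 5.23
eef_pos: [447.5, -351.8, 61.5]
eef_rot: [-3.142, 0.0, 2.939]
wrist_force: [-0.0, 0.0, 0.4]
finger_gap: 0.3
finger_force: 0.0
clock: 5.73
eef_pos: [447.2, -351.6, 36.7]
eef_rot: [3.141, -0.001, 2.939]
wrist_force: [-0.5, -0.2, 0.1]
finger_gap: 0.2
finger_force: 0.0
[  24.823174  -177.8935148]
5 153 [[-44.0, -223.0], [-11.0, -216.0], [77.0, -154.0]]
15 138 [[-44.0, -223.0], [-16.0, -215.0], [76.0, -154.0]]
25 736 [[-43.0, -221.0], [11.0, -195.0], [80.0, -156.0]]
35 56 [[-41.0, -205.0], [13.0, -179.0], [71.0, -159.0]]
45 32 [[13.0, -192.0], [17.0, -186.0], [33.0, -167.0]]
55 24 [[13.0, -193.0], [17.0, -189.0], [32.0, -169.0]]
65 36 [[13.0, -192.0], [15.0, -187.0], [34.0, -170.0]]
75 41 [[13.0, -194.0], [17.0, -187.0], [31.0, -166.0]]
85 36 [[13.0, -194.0], [17.0, -188.0], [31.0, -165.0]]
95 36 [[12.0, -193.0], [16.0, -186.0], [32.0, -166.0]]
```

```bash
python3 -m handwheel '0 0.2 0 0 1;0 0 -0.07 0 1;0 0 -0.05 0 1;0 0 -0.05 0 1;0 0 0 0 1'
python3 -m handwheel '0 0 -0.04 0 1;0 0 -0.04 0 1;0 0 0 0 1'
```

```text
clock: 6.2
eef_pos: [447.6, -343.7, 30.7]
eef_rot: [3.141, 0.0, 2.939]
wrist_force: [0.6, 0.4, 1.2]
finger_gap: 0.6
finger_force: 0.6
clock: 6.45
eef_pos: [447.9, -343.8, 30.0]
eef_rot: [-3.141, 0.001, 2.939]
wrist_force: [-10.4, 11.2, 32.5]
finger_gap: 0.3
finger_force: 15.8
```

```bash
python3 -m handwheel '0 0 0.03 0 1;0 0 0 0 1;0 0 0.3 0 1;0 0 0.9 0 1;0 0 0.9 0 1;0 -0.9 0.5 0 0;0 -0.9 0 0 0;0 -0.9 0 0 0;0 -0.9 0 0 0;0 0 0 0 0'
cat > c.py <<'E'
from m import *
def case(n='top'):
    p,d=shot(n);P=cloud(n,d); B=np.dstack([tob(P),P[:,:,2]])
    m=(abs(B[:,:,0])<110)&(B[:,:,1]<-78)&(B[:,:,1]>-270)&(B[:,:,2]>22)&(B[:,:,2]<45)
    mm=cv2.morphologyEx(m.astype(np.uint8),cv2.MORPH_OPEN,np.ones((3,3)))
    k,l,st,c=cv2.connectedComponentsWithStats(mm)
    w=1+np.argmax(st[1:,4]); q=B[l==w]
    r=cv2.minAreaRect(q[:,:2].astype(np.float32)); print(n,'case',r,np.percentile(q[:,2],[5,50,95]).round(1),len(q)); return r
E
python3 - <<'E'
from c import *
case('top');case('scene')
E
```

```text
clock: 7.28
eef_pos: [445.9, -492.7, 131.9]
eef_rot: [-3.141, -0.0, 2.936]
wrist_force: [-1.1, 0.7, -0.2]
finger_gap: 30.1
finger_force: 0.0
top case ((19.514183044433594, -184.9249725341797), (67.97391510009766, 126.30316162109375), 86.7086410522461) [25.8 29.5 33. ] 883
scene case ((19.520198822021484, -186.7807159423828), (70.70145416259766, 129.16917419433594), 87.1990737915039) [24.9 29.5 32.7] 837
```

```bash
python3 -m handwheel '-0.05 0.85 0 0.2 0;-0.05 0.85 0 0 0;-0.05 0.85 0 0 0;0 0.8 0 0 0;0 0 0 0 0;0 0 0 0 0;0 0 0 0 0;0 0 0 0 0'
python3 -m handwheel '0 0 -0.6 0 0;0 0 -0.6 0 0;0 0 -0.6 0 0;0 0 -0.6 0 0;0 0 -0.4 0 0;0 0 -0.2 0 0;0 0 0 0 0'
```

```text
clock: 8.05
eef_pos: [441.5, -354.3, 132.8]
eef_rot: [-3.141, 0.0, 2.956]
wrist_force: [0.6, -0.5, -0.1]
finger_gap: 91.5
finger_force: 0.0
clock: 8.63
eef_pos: [440.6, -353.7, 10.9]
eef_rot: [3.14, -0.003, 2.956]
wrist_force: [0.2, 0.4, -0.9]
finger_gap: 94.1
finger_force: 0.0
```

```bash
python3 -m handwheel '0 0 -0.12 0 0.25;0 0 0 0 0.3;0 0 0 0 0.35;0 0 0 0 0.35;0 0 0 0 0.35;0 0 0 0 0.35;0 0 0 0 0.35;0 0 0 0 0.35' 8
python3 -m handwheel '-0.03 0.14 0 0.06 0.35;-0.03 0.14 0 0.06 0.35;-0.03 0.14 0 0.06 0.35;-0.03 0.14 0 0.06 0.35;-0.03 0.14 0 0.06 0.35;-0.03 0.14 0 0.06 0.35;-0.03 0.14 0 0.06 0.35;-0.03 0.14 0 0.06 0.35;-0.03 0.14 0 0.06 0.35;-0.03 0.14 0 0.06 0.35;0 0 0 0 0.35'
```

```text
clock: 9.3
eef_pos: [441.8, -354.3, 8.7]
eef_rot: [-3.14, 0.001, 2.957]
wrist_force: [-1.4, -1.8, 6.5]
finger_gap: 63.4
finger_force: 8.0
clock: 10.22
eef_pos: [429.8, -297.2, 8.6]
eef_rot: [-3.141, 0.001, 3.01]
wrist_force: [0.3, 1.8, 8.0]
finger_gap: 64.0
finger_force: 8.0
```

```bash
python3 -m handwheel '0 0 0 0 0.2;0 0 0 0 0.2;0 0 0 0 0.2;0 0 0 0 0.2;0 0 0.5 0 0.2;0 0 0.9 0 0.2;0 0 0.9 0 0.1;0 0 0.9 0 0;0 -0.9 0 -1 0;0 -0.9 0 -1 0;0 -0.9 0 -1 0;0 0 0 -1 0'
python3 -m handwheel '0 0 0 -1 0;0 0 0 -1 0;0 0 0 -1 0;0 0 0 -1 0;0 0 0 -1 0;0 0 0 -1 0;0 0 0 -1 0;0 0 0 -1 0;0 0 0 -1 0;0 0 0 -1 0;0 0 0 -1 0;0 0 0 -1 0'
python3 - <<'E'
from c import *
case('top');case('scene')
s=read_state();print(s['eef_pos'],s['eef_rot'],tob(s['eef_pos'][:2]))
E
```

```text
clock: 11.22
eef_pos: [428.5, -410.3, 135.5]
eef_rot: [-3.141, 0.0, 2.653]
wrist_force: [-1.0, 0.6, -0.8]
finger_gap: 93.8
finger_force: 0.0
clock: 12.22
eef_pos: [429.3, -405.6, 135.5]
eef_rot: [-3.141, -0.001, 1.608]
wrist_force: [-0.6, 0.3, -0.2]
finger_gap: 93.9
finger_force: 0.0
top case ((0.02860260009765625, -125.25395202636719), (65.91450500488281, 126.25192260742188), 89.50997161865234) [26.  29.8 33.1] 876
scene case ((-0.821258544921875, -126.8916244506836), (69.53860473632812, 128.20729064941406), 88.00176239013672) [24.4 28.  31.4] 773
[ 429.30834382 -405.67552387  135.57165396] [-3.14124608e+00 -4.43545569e-04  1.61098413e+00] [  14.26093073 -233.84361447]
```

```bash
python3 -m handwheel '-0.1 0.6 0 -0.95 0;-0.1 0.6 0 -0.95 0;0 0 -0.8 0 0;0 0 -0.8 0 0;0 0 -0.8 0 0;0 0 -0.5 0 0;0 0 -0.25 0 0;0 0 0 0 0'
python3 -m handwheel '0.013 0.1 0 0 0;0.013 0.1 0 0 0;0.013 0.1 0 0 0;0.013 0.1 0 0 0;0.013 0.1 0 0 0;0.013 0.1 0 0 0;0.013 0.1 0 0 0;0 0 0 0 0'
python3 - <<'E'
from c import *
case('top');case('scene')
s=read_state();print(s['eef_pos'],s['eef_rot'],tob(s['eef_pos'][:2]))
E
```

```text
clock: 12.98
eef_pos: [420.6, -357.0, 7.9]
eef_rot: [-3.139, -0.002, 1.449]
wrist_force: [0.2, -0.1, -0.2]
finger_gap: 94.0
finger_force: 0.0
clock: 13.65
eef_pos: [425.3, -329.2, 10.1]
eef_rot: [3.141, 0.0, 1.447]
wrist_force: [0.3, -0.5, -0.4]
finger_gap: 93.9
finger_force: 0.0
top case ((0.5661201477050781, -112.70659637451172), (59.6819953918457, 123.95194244384766), 88.04718017578125) [25.8 29.4 33.3] 491
scene case ((20.996620178222656, -133.86270141601562), (58.72259521484375, 88.30401611328125), 75.9046859741211) [23.4 28.2 35.9] 286
[ 425.02456935 -329.42965113    9.77852859] [-3.14124161e+00 -4.31801526e-04  1.44716708e+00] [-6.92170000e-02 -1.58834077e+02]
```

```bash
python3 -m handwheel '0.01 0.08 0 0 0;0.01 0.08 0 0 0;0.005 0.05 0 0 0;0 0 0 0 0;0 0 0 0 0;0 0 0 0 0;-0.013 -0.1 0 0 0;-0.05 -0.4 0 0 0;0 0 0.9 0 0;0 0 0.9 0 0;0 0 0.9 0 0;-0.1 -0.8 0.2 0 0'
python3 - <<'E'
from c import *
case('top');case('scene')
s=read_state();print(s['eef_pos'],s['eef_rot'],tob(s['eef_pos'][:2]))
E
```

```text
clock: 14.75
eef_pos: [421.4, -373.3, 132.0]
eef_rot: [3.136, 0.004, 1.449]
wrist_force: [0.7, -0.0, -0.2]
finger_gap: 94.0
finger_force: 0.0
top case ((-0.6866340637207031, -109.62467956542969), (62.93933868408203, 125.72610473632812), 89.91302490234375) [25.8 29.6 33.1] 829
scene case ((-0.9149322509765625, -111.14142608642578), (130.53408813476562, 66.23358154296875), 0.6495591402053833) [24.4 27.9 31. ] 713
[ 419.51927409 -377.69094625  128.57395165] [3.13758658 0.00379208 1.44492579] [   0.85671346 -207.39953327]
```

```bash
python3 -m handwheel '0.4 0.22 0 1 0;0.4 0.22 0 1 0;0.4 0.22 0 1 0;0.4 0.22 0 1 0;0.4 0.22 0 1 0;0.4 0.22 0 1 0;0.4 0.22 0 1 0;0.4 0.22 0 1 0;0.4 0.22 0 1 0;0.4 0.22 0 1 0;0 0 0 1 0;0 0 0 1 0'
python3 -m handwheel '0 0 0 1 0;0 0 0 1 0;0 0 0 1 0;0 0 0 1 0;0 0 0 1 0;0 0 0 1 0;0 0 0 0.4 0;0 0 0 0 0;0 0 0 0 0'
```

```text
clock: 15.85
eef_pos: [579.8, -285.3, 124.5]
eef_rot: [-3.141, -0.002, 2.499]
wrist_force: [-0.9, 0.8, -0.7]
finger_gap: 93.8
finger_force: 0.0
clock: 16.6
eef_pos: [579.2, -285.8, 125.1]
eef_rot: [3.141, -0.001, 3.051]
wrist_force: [-0.4, -0.1, -1.5]
finger_gap: 94.2
finger_force: 0.0
```

```bash
python3 -m handwheel '0.02 -0.05 -0.7 0 0;0 0 -0.7 0 0;0 0 -0.7 0 0;0 0 -0.5 0 0;0 0 -0.3 0 0;0 0 0 0 0.15;0 0 0 0 0.25;0 0 0 0 0.3;0 0 0 0 0.3;0 0 0 0 0.3;0 0 0 0 0.3;0 0 0 0 0.3' 6
```

```text
clock: 17.6
eef_pos: [581.0, -287.8, 11.3]
eef_rot: [-3.14, 0.002, 3.053]
wrist_force: [-0.9, 0.2, 7.0]
finger_gap: 67.5
finger_force: 6.0
```

```bash
python3 -m handwheel '0.01 0.1 0 0 0.3;0.01 0.12 0 0 0.3;0.01 0.12 0 0 0.3;0.01 0.12 0 0 0.3;0.01 0.12 0 0 0.3;0.01 0.12 0 0 0.3;0.01 0.12 0 0 0.3;0.01 0.12 0 0 0.3;0.01 0.12 0 0 0.3;0.01 0.12 0 0 0.3;0.01 0.12 0 0 0.3;0.01 0.12 0 0 0.3'
python3 -m handwheel '0.01 0.12 0 0 0.3;0.01 0.12 0 0 0.3;0.01 0.12 0 0 0.3;0.01 0.12 0 0 0.3;0.01 0.12 0 0 0.3;0.01 0.12 0 0 0.3;0.01 0.12 0 0 0.3;0.01 0.12 0 0 0.3;0 0 0 0 0.3;0 0 0 0 0.3'
python3 -m handwheel '0 0 0 0 0.2;0 0 0 0 0.2;0 0 0 0 0.2;0 0 0 0 0.2;0 0 0.5 0 0.2;0 0 0.9 0 0.2;0 0 0.9 0 0.2;0 0 0.9 0 0.2;-0.5 0.5 0 -1 0.3;-0.5 0.6 0 -1 0.3;-0.5 0.6 0 -1 0.3;-0.5 0.6 0 -1 0.3'
python3 -m handwheel '-0.2 0.6 0 -1 0.3;0 0.8 0 -1 0.3;0 0.8 0 -1 0.3;0 0.8 0 -1 0.3;0 0.8 0 -1 0.3;0 0.8 0 -1 0.3;0 0.8 0 -1 0.3;0 0.2 0 -1 0.3;0 0 0 -1 0.3;0 0 0 -1 0.3;0 0 0 0 0.3'
python3 - <<'E'
from c import *
p,d=shot('top'); pi=p.astype(int); W=p.min(2)>110
cv2.imwrite('pics/top2.png',cv2.resize(p[120:310,230:490,::-1],None,fx=3,fy=3))
u,v=367,195
for z,t in((46,'big'),):
    k,l,st,c=cv2.connectedComponentsWithStats(W.astype(np.uint8))
    for i in range(1,k):
        if 150<st[i,4]<900 and 300<c[i,0]<420 and 160<c[i,1]<230:
            cc=circ(p,W,tuple(int(round(x)) for x in c[i]),46); print(c[i],tob(cc[0]),cc)
E
```

```text
clock: 18.6
eef_pos: [585.9, -231.3, 11.3]
eef_rot: [-3.14, 0.003, 3.052]
wrist_force: [0.1, -3.4, 5.7]
finger_gap: 67.5
finger_force: 6.0
clock: 19.43
eef_pos: [589.2, -192.1, 11.3]
eef_rot: [-3.141, 0.002, 3.053]
wrist_force: [0.6, 1.9, 6.4]
finger_gap: 67.7
finger_force: 6.0
clock: 20.43
eef_pos: [507.2, -99.3, 137.8]
eef_rot: [-3.142, 0.0, 2.699]
wrist_force: [0.5, -0.7, 0.3]
finger_gap: 66.0
finger_force: 0.0
clock: 21.35
eef_pos: [500.2, 124.1, 137.8]
eef_rot: [-3.141, -0.0, 1.827]
wrist_force: [-0.8, -0.3, -1.0]
finger_gap: 65.7
finger_force: 0.0
[334.37741935 181.74516129] [174.55204917  72.50541224] ((628.7080078125, -123.21713256835938), 32.00577926635742)
```

View pics/top2.png

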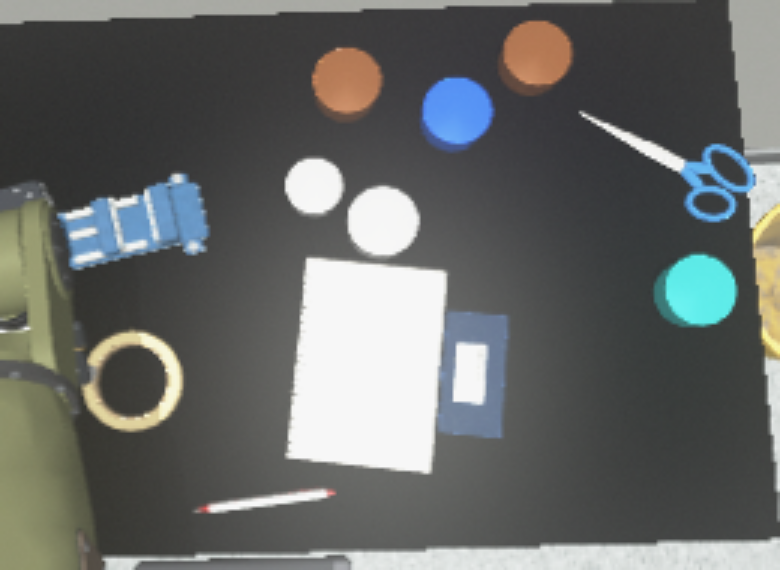

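The shut case lies along the book's right edge at crop (473,373). The big tin sits at the middle of the far edge at (383,221), and the small tin at (314,186) hasn't moved. The tape is next.

```bash
python3 -m handwheel '-0.7 0.15 0 -0.2 0.3;-0.7 0.15 0 0 0.3;-0.7 0.16 0 0 0.3;0 0 -0.7 0 0.3;0 0 -0.8 0 0.3;0 0 -0.8 0 0.3;0 0 -0.6 0 0.3;0 0 -0.3 0 0.3;0 0 0 0 0.3'
python3 -m handwheel '0.04 -0.16 0 0 0.3;0.04 -0.16 0 0 0.3;0.04 -0.16 0 0 0.3;0.04 -0.16 0 0 0.3;0.04 -0.16 0 0 0.3;0.04 -0.16 0 0 0.3;0.04 -0.16 0 0 0.3;0.04 -0.16 0 0 0.3;0.04 -0.16 0 0 0.3;0.04 -0.16 0 0 0.3;0.04 -0.16 0 0 0.3;0.04 -0.16 0 0 0.3'
python3 -m handwheel '0.04 -0.16 0 0 0.3;0.04 -0.16 0 0 0.3;0.04 -0.16 0 0 0.3;0.04 -0.16 0 0 0.3;0.04 -0.16 0 0 0.3;0.04 -0.16 0 0 0.3;0.04 -0.16 0 0 0.3;0 0 0 0 0.3'
cat > t.py <<'E'
from c import *
p,d=shot('top'); pi=p.astype(int)
yel=(pi[:,:,0]-pi[:,:,2]>25)&(pi[:,:,0]>110)
q=np.argwhere(yel[222:272,255:326])[:,::-1]+[255,222]
w=plane('top',q,25)[:,:2].astype(np.float32); c=cv2.minEnclosingCircle(w); print('tape',tob(c[0]),c)
k,l,st,c=cv2.connectedComponentsWithStats((p.min(2)>110).astype(np.uint8)[:205]) if 0 else (0,)*4
m=(p.min(2)>150); m[203:]=0; m[:,:346]=0; m[:175]=0; m[:,375:]=0
w=plane('top',np.argwhere(m)[:,::-1],46)[:,:2].astype(np.float32); c=cv2.minEnclosingCircle(w); print('big',tob(c[0]),c)
s=read_state();print(s['eef_pos'],tob(s['eef_pos'][:2]))
E
python3 t.py
```

```text
clock: 22.15
eef_pos: [414.9, 141.7, 7.6]
eef_rot: [-3.137, -0.0, 1.816]
wrist_force: [-0.2, 1.2, -0.5]
finger_gap: 65.6
finger_force: 0.0
clock: 23.15
eef_pos: [435.7, 64.8, 9.8]
eef_rot: [-3.142, -0.0, 1.813]
wrist_force: [0.1, 0.4, 1.5]
finger_gap: 65.8
finger_force: 0.8
clock: 23.82
eef_pos: [447.0, 19.6, 9.8]
eef_rot: [3.142, 0.0, 1.813]
wrist_force: [0.1, 0.2, -0.0]
finger_gap: 65.9
finger_force: 0.0
tape [-41.05527306 200.69320171] ((431.9483337402344, 32.360042572021484), 117.67013549804688)
big [146.07904775  -2.21522755] ((590.6028442382812, -193.51565551757812), 37.086280822753906)
[446.82223092  20.0680726    9.77708254] [-24.68634345 190.476378  ]
```

```bash
python3 -m handwheel '0.04 -0.14 0 0 0.3;0.04 -0.13 0 0 0.3;0.04 -0.12 0 0 0.3;0.01 -0.06 0 0 0.3;0 0 0 0 0.3;0 0 0 0 0.3;-0.03 0.12 0 0 0.3;-0.1 0.4 0 0 0.3;-0.1 0.6 0.3 0 0.3;0 0.6 0.7 0 0.3;0 0.9 0.3 0 0.3;0 0.9 0.2 0 0.3'
python3 -m handwheel '-0.2 0.9 0.2 0 0.3;-0.2 0.9 0.2 0 0.3;-0.2 0.9 0 0 0.3;-0.2 0.9 0 0 0.3;0 0 0 0 0.3;0 0 0 0 0.3'
python3 - <<'E'
import t
from c import *
case('top')
p,_=load('top');cv2.imwrite('pics/top3.png',cv2.resize(p[120:310,170:450,::-1],None,fx=2.8,fy=2.8))
E
```

```text
clock: 24.87
eef_pos: [442.9, 145.2, 71.7]
eef_rot: [3.139, 0.0, 1.813]
wrist_force: [1.2, -0.5, -1.2]
finger_gap: 65.7
finger_force: 0.0
clock: 25.37
eef_pos: [409.7, 288.9, 85.6]
eef_rot: [-3.141, 0.0, 1.817]
wrist_force: [0.3, -0.1, -0.1]
finger_gap: 65.7
finger_force: 0.0
tape [ -0.12894319 128.47021052] ((462.96319580078125, -44.64127731323242), 52.976043701171875)
big [146.07904775  -2.21522755] ((590.6028442382812, -193.51565551757812), 37.086280822753906)
[410.15685391 287.72495642  85.61683684] [-96.42896822 450.93281029]
top case ((-0.6974906921386719, -109.50376892089844), (125.56098175048828, 62.66622543334961), 0.09401469677686691) [25.7 29.7 33.4] 832
```

View pics/top3.png

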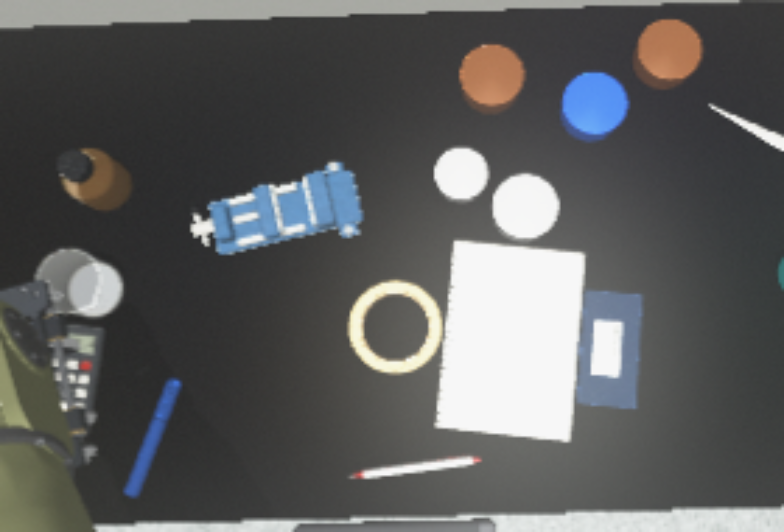

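The picture shows the tape at (395,326), the tin at (526,206) and the shut case at (610,349), all against the book's edges. The small tin, beaker and bottle are where they started, and the arm is clear.

```bash
python3 -c "
from cell import *
print(sign_off())"
```

```text
the job is handed in; nothing more can be done
None
```

The job is handed in at about 25 s of the 72 s. The case is shut and lies along the book's right edge, the tape is against the left edge and the larger white tin against the far edge, each within about 3 mm of the middle by the camera, with nothing else seen moved. No verdict came back.

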